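# Fit the sump cover of a spill tray

## Task

Draw the green cover plate out from under the low bottle riser by its free end until it lies flat and wholly clear on the bench, and let go of it. Then pick it up by its black rib, set it in the yellow-bordered opening of the grey spill tray and press it down firmly at both ends until both orange supports are fully down and it sits level and flush with the tray. Do not push aside or knock over the two bottles on the riser or the small jar on the tray, and leave the plate in place, untouched.

Things in the scene. Friction and masses are not known exactly. Their poses are not given: they have to be found in the camera images.
- plate_mid (a point): centre of the slab of the loose green cover plate, 160 (x) x 64 (y) x 12 mm, 6 mm above its underside; 0.16 to 0.28 kg, z up. It lies flat on the bench, rib up; at the start its -x end sticks out some 45 to 53 mm from under the riser, towards the robot, to be gripped from above across the 64 mm; the rib is under the riser. Its ends are alike: it fits either way round.
- rib_mid (a point): centre of the black grip rib on top of the plate: a solid bar 50 mm long (along the plate's x), 14 mm thick (y), 34 mm high, standing in the middle of the slab; this point is 17 mm above the slab's top and 17 mm below the rib's top. Grip it across its 14 mm.
- riser: low fixed bottle shelf, open in front: white board with a blue front edge, 260 mm wide (y), top 62 and underside 52 mm above the bench, on side panels 236 mm apart. Origin on the bench, 60 mm in front of the middle of the front edge; x points inwards: the board spans x = 60 to 210 mm. The plate comes out towards -x and is clear once plate_mid is over 80 mm before the edge.
- opening (a point): centre of the 168 (x) x 72 (y) mm opening in the deck of the fixed grey spill tray, at deck height, 36 mm above the bench; 4 mm of play all round the plate; yellow line around it. Tray 236 (x) x 230 (y) mm. Ledges 12 mm below the deck along the long sides carry the plate when home: its top is then flush with the deck, plate_mid 6 mm below this point.
- clip_near (a joint): orange support block in the opening, 62 mm from its centre to -x, 18 x 40 mm. Value in m: 0 = up (top 5 mm below the deck: a plate laid on it stands 7 mm proud), 0.007 = down with the plate home on the ledges. Stiff: needs about 6 N (8 N at 20 mm/s) and stays where it is pushed; the plate's weight does not move it. Starts 0 to 2 mm down.
- clip_far (a joint): the same orange support block at the +x end of the opening, 62 mm from its centre.
- amber: amber glass bottle with green cap, 68 mm across, 165 mm high, standing on the riser, loose; origin at the centre of its underside. Leave it standing.
- clear: clear bottle with white cap, 68 mm across, 150 mm high, standing on the riser, loose; origin at the centre of its underside. Leave it standing.
- jar: small amber jar with red cap, 44 mm across, 50 mm high, standing on the tray's deck about 85 mm to one side (+y of the opening), loose; origin at the centre of its underside. Leave it standing.

How it is judged:
By the outcome, as a careful person would: the job done as asked, in the order asked, and still so for the second after the job is handed in, with the robot touching nothing.
It also fails if it takes over 72 s, if anything falls off the work surface, if the arm or the gripper's body presses on something with over 40 N, if the wrist force passes 120 N, or if a joint passes its speed limit or range.

## Robot

A 7-joint arm with a two-finger parallel gripper is mounted at the origin on the work surface. World frame = base frame: x ahead of the robot, y to its left, z up, the work surface at z = 0. Lengths are in m, angles in rad, forces in N, time in s.
With the tool pointing down it reaches from about 0.4 to 0.85 m from the base axis. Payload 10.4 kg.
Tool frame: the origin (TCP) lies on the centre line of the jaws, within the pads' length; the fingertips stand 11 mm ahead of it and the grasp point (between the pads) lies 8 mm behind it; z points along the fingers, y is the direction in which the jaws open and shut (so a half turn about z gives the same grasp; the last joint's range is limited). The gripper opens to 87 mm and grips with 3 to 60 N. Pads are 19 mm wide; open, the fingers measure 117 mm over their backs; the gripper's body (75 mm by 190 mm) begins 51 mm behind the grasp point.
Start: joints at [-1.155, 0.332, -0.065, 1.46, 0.022, 1.35, -0.088], TCP at [0.266, 0.566, 0.234] pointing down, gripper open.
Joint ranges: [-2.6, 2.6], [-0.5, 2.12], [-1.47, 1.34], [0.16, 2.42], [-1.27, 4.41], [0.06, 2.06], [-2.6, 2.6]. Speed limits (rad/s): [2.22, 2.22, 2.79, 2.79, 3.14, 3.14, 3.14].

## Interface

Orientations are given as a rotation vector (axis times angle).
In Python, from rig import r gives the robot as it stands.
- The arm moves only by the tool carry_out, never from a script. Its argument "motion" is text: rows parted by semicolons, each of 7 numbers parted by spaces: the turn, a rotation vector about the world's x, y, z in rad, then the shift along the world's x, y, z in m, then the finger opening in m, from 0 to 0.087. A call has 1 to 8 rows; each row shifts and turns the commanded pose from where the row before left it; what a row does not reach is not made up. A row lasts 1/12 s, in which the tool goes at most 41.7 mm and 7.16 degrees, less where a joint would pass 70% of its speed; a pose out of reach is approached as far as the arm can. A call is refused whole if a number of a shift passes 0.0417 or a number of a turn 0.125, either way. A call with a gripper value outside its range is refused whole. The fingers move at their own pace and stop on an object; the grip force is fixed at half the most. Time passes only in rows, so rows that do not move let the fingers close. It gives the time, the measured TCP pose, the force and the opening at its end, in the units of the state.
- r.observe(): the state, without advancing time (a new reading comes with each control period).
- r.camera(name): name is "scene" or "top" or "wrist"; returns the picture (420x560x3 uint8, blue, green, red); there is no depth.
- r.get_calibration(name): a dict with "fov_y" (degrees; the focal length in pixels is half the picture's height over the tangent of half this angle, whatever the lens; pixels are square), "cx", "cy" (the principal point, pixels), "R" (3x3) and "t" (3): a world point X has camera coordinates R X + t. Camera axes: x right, y down, z forward; pixel columns grow to the right and rows downward; lengths in m; the calibration is good to about 2 mm. The wrist camera is an equidistant fisheye: a pixel r from the principal point sees the ray r / f radians off the axis. A picture is of the moment at which its call begins: read the wrist's pose just before it. get_calibration takes no time and is no camera call; for the wrist camera it gives the pose at the moment of the call.
- r.close_job(): hands the job in, once; it reports no verdict.
The state is a dict: "time": time; "joint_positions": joint angles; "dq": joint speeds; "tau": joint torques, N m; "tcp_pos": TCP position; "tool_rot": TCP orientation; "ft_force": force on the tool from outside, world axes, zero at the start; "ft_torque": the same for the moment, N m; "opening": finger opening in m.
Only numpy, scipy, OpenCV 4.12 (cv2) and the standard library are available. Lean on these libraries where they do the work, as an engineer would, in place of code of your own. Each camera call takes 0.05 s, during which the arm holds its last target.

## Working session

There is one attempt and no reset: what is moved stays moved. The work goes in short steps, Python scripts to look and compute and a tool call to move; the robot and the scene stay as the last step left them, time stands still between calls to the robot, and variables do not carry over. Pictures are saved under pics/ and viewed, and the job is handed in when it is done.

Besides the shell and the picture viewer there is one more tool, called in YAML: its name, and indented under it one key for each argument. carry_out: Moves the arm, as the interface text tells. Its arguments: {"type":"object","properties":{"motion":{"type":"string"}},"required":["motion"]}

```bash
ls; mkdir -p pics; python3 - <<'E'
from rig import r
import cv2
print(r.observe())
for n in ("scene","top","wrist"):
    c=r.get_calibration(n);print(n,c)
    cv2.imwrite(f"pics/{n}0.png",r.camera(n))
E
```

```text
pics
{'time': 0.0, 'joint_positions': array([-1.15458009,  0.33286918, -0.06473432,  1.46095055,  0.02156693,
        1.34990299, -0.08849615]), 'dq': array([ 1.29398560e-03, -8.09727081e-04, -7.19727556e-04,  9.09938782e-04,
       -1.21418183e-03, -9.62670649e-04, -9.44127506e-07]), 'tau': array([-1.37657753e-04, -6.23263907e+01,  2.43047741e-02, -3.89900029e+01,
       -6.13412261e-02,  3.98480811e-02,  1.68408696e-04]), 'tcp_pos': array([0.26535797, 0.56545188, 0.23275128]), 'tool_rot': array([-6.83633732e-01, -3.06601165e+00,  2.20968732e-03]), 'ft_force': array([ 0.02197813,  0.51374986, -0.49035901]), 'ft_torque': array([-0.00615454, -0.00203421,  0.00138949]), 'opening': 0.08697902865393435}
scene {'fov_y': 43.15360334660038, 'cx': 281.4772571613973, 'cy': 214.0784042450595, 'R': array([[ 0.81267363,  0.5826372 ,  0.00977062],
       [ 0.41958539, -0.57344604, -0.70363892],
       [-0.40436329,  0.57592841, -0.71049053]]), 't': array([-0.52267029, -0.21062708,  1.48070859])}
top {'fov_y': 56.6236516407836, 'cx': 283.3060443503965, 'cy': 207.4177416531625, 'R': array([[ 0.01102733, -0.99990556, -0.00820216],
       [-0.9870086 , -0.00956949, -0.16038219],
       [ 0.16028856,  0.00986419, -0.98702091]]), 't': array([0.01667873, 0.59673031, 0.89872333])}
wrist {'fov_y': 65.70646984690485, 'cx': 278.30519146212157, 'cy': 209.43354390223863, 'R': array([[ 0.42462967,  0.90536595, -0.00146313],
       [ 0.86212456, -0.4038543 ,  0.30601136],
       [ 0.27646137, -0.1312029 , -0.95202674]]), 't': array([-0.62422891, -0.03839618,  0.39268629])}
```

View pics/scene0.png

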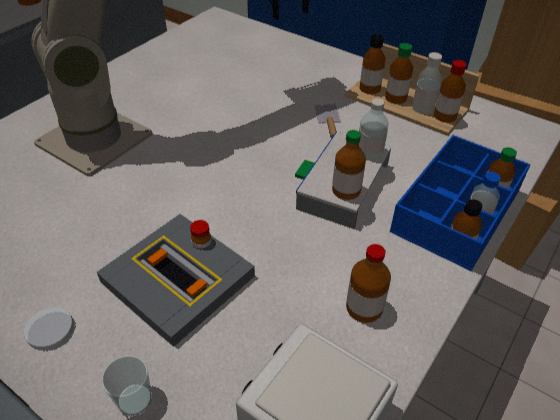

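View pics/top0.png

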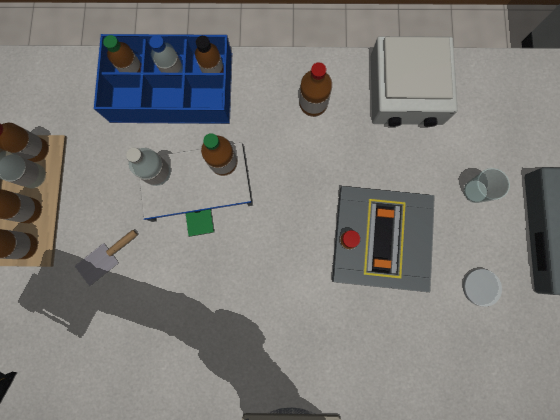

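View pics/wrist0.png

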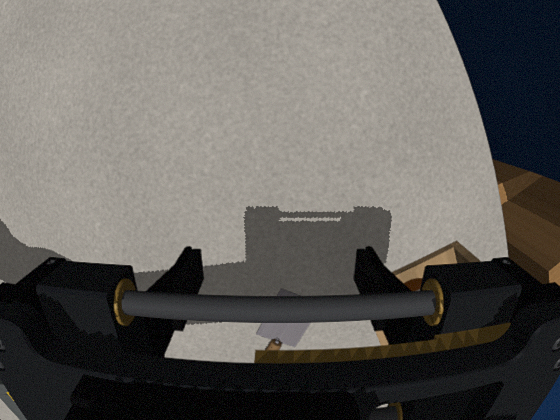

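The top view shows the green plate end near (200,222), the riser edge running from (145,218) to (250,204), and the tray opening from (372,200) to (403,276). Next I'll enlarge these areas.

```bash
python3 - <<'E'
import cv2
im=cv2.imread("pics/top0.png")
cv2.imwrite("pics/c1.png",cv2.resize(im[180:260,130:260],None,fx=6,fy=6,interpolation=cv2.INTER_CUBIC))
cv2.imwrite("pics/c2.png",cv2.resize(im[180:300,325:445],None,fx=5,fy=5,interpolation=cv2.INTER_CUBIC))
E
```

```text
(no output)
```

View pics/c1.png

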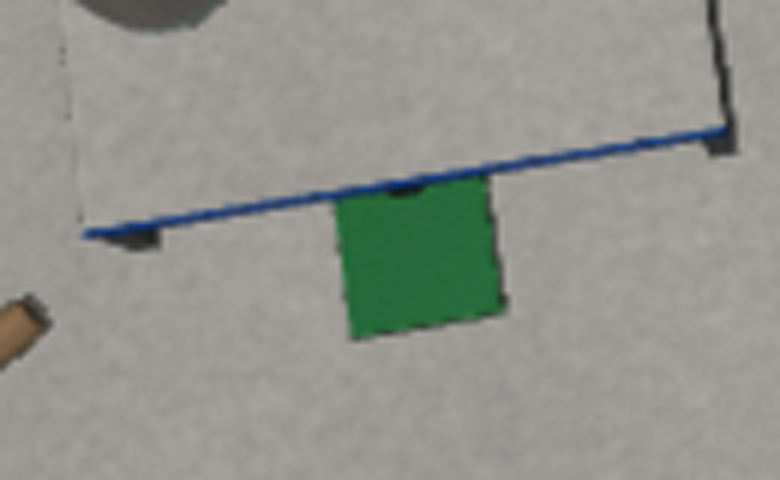

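View pics/c2.png

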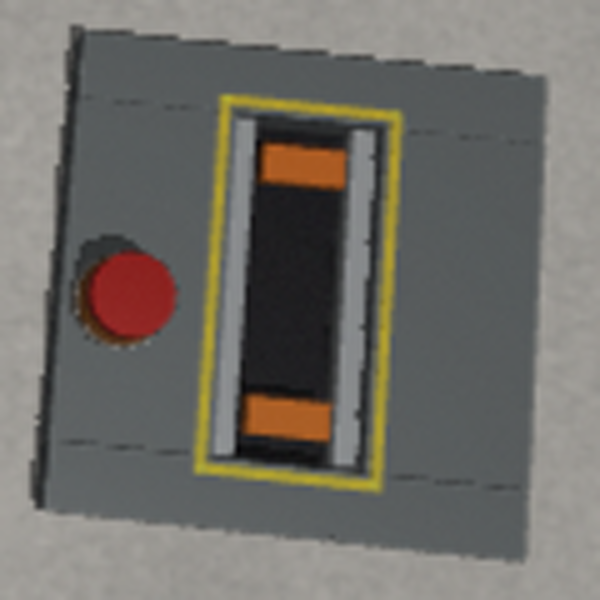

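```bash
cat > h.py <<'E'
import numpy as np,cv2
from rig import r
def ray(name,uv,z,cal=None):
    c=cal or r.get_calibration(name); uv=np.array(uv,float)
    f=210/np.tan(np.radians(c['fov_y']/2))
    d=np.array([(uv[0]-c['cx']),(uv[1]-c['cy'])])
    if name=='wrist':
        rr=np.hypot(*d); th=rr/f; k=np.sin(th)/rr if rr>0 else 0
        dc=np.array([d[0]*k,d[1]*k,np.cos(th)])
    else: dc=np.array([d[0]/f,d[1]/f,1])
    R=np.array(c['R']);t=np.array(c['t'])
    o=-R.T@t; w=R.T@dc
    return o+w*(z-o[2])/w[2]
def proj(name,X,cal=None):
    c=cal or r.get_calibration(name)
    f=210/np.tan(np.radians(c['fov_y']/2))
    p=np.array(c['R'])@np.array(X)+np.array(c['t'])
    if name=='wrist':
        rr=np.hypot(p[0],p[1]);th=np.arctan2(rr,p[2]);return np.array([c['cx']+f*th*p[0]/rr,c['cy']+f*th*p[1]/rr])
    return np.array([c['cx']+f*p[0]/p[2],c['cy']+f*p[1]/p[2]])
def crop(c,x0,y0,k): return ((c[0]+.5)/k-.5+x0,(c[1]+.5)/k-.5+y0)
E
python3 - <<'E'
from h import *
np.set_printoptions(precision=4,suppress=True)
P=lambda L,x0,y0,k,z:np.array([ray('top',crop(c,x0,y0,k),z) for c in L])
pl=P([(352,337),(504,310),(336,202),(489,176)],130,180,6,.012);print("plate",pl)
ri=P([(85,233),(727,129)],130,180,6,.062);print("riser",ri)
d=ri[0]-ri[1];print("edge yaw",np.degrees(np.arctan2(-d[0],d[1])),np.linalg.norm(d))
for a,b in((0,2),(1,3)):
    d=pl[b]-pl[a];print("side yaw",np.degrees(np.arctan2(d[1],d[0])))
d=pl[0]-pl[1];print("end yaw",np.degrees(np.arctan2(-d[0],d[1])),np.linalg.norm(d))
op=P([(222,95),(402,112),(383,492),(195,473)],325,180,5,.036);print("op",op,op.mean(0))
for a,b in((3,0),(2,1)):
    d=op[b]-op[a];print("yaw",np.degrees(np.arctan2(d[1],d[0])),np.linalg.norm(d))
for a,b in((1,0),(2,3)):
    d=op[b]-op[a];print("yaw",np.degrees(np.arctan2(-d[0],d[1])),np.linalg.norm(d))
dk=P([(80,30),(547,75),(525,560),(40,507)],325,180,5,.036);print("deck",dk,dk.mean(0))
print(P([(132,295)],325,180,5,.086))
o=r.observe();print(cv2.Rodrigues(o['tool_rot'])[0])
E
```

```text
plate [[0.5284 0.26   0.012 ]
 [0.5403 0.197  0.012 ]
 [0.5851 0.2696 0.012 ]
 [0.5968 0.2056 0.012 ]]
riser [[0.5644 0.3559 0.062 ]
 [0.6089 0.1011 0.062 ]]
edge yaw 9.907852176022258 0.25869207829201923
side yaw 9.598003041925784
side yaw 8.62791573727583
end yaw 10.725567720442823 0.06406955391883838
op [[ 0.6226 -0.1881  0.036 ]
 [ 0.6149 -0.2763  0.036 ]
 [ 0.4307 -0.2601  0.036 ]
 [ 0.4387 -0.1707  0.036 ]] [ 0.5267 -0.2238  0.036 ]
yaw -5.380943409475694 0.1847453560474193
yaw -5.0260397317044365 0.1849163285130814
yaw -4.968652444899949 0.08853093488028074
yaw -5.080887841892666 0.08967528089415107
deck [[ 0.6547 -0.1185  0.036 ]
 [ 0.6341 -0.3483  0.036 ]
 [ 0.3997 -0.326   0.036 ]
 [ 0.4218 -0.0966  0.036 ]] [ 0.5276 -0.2224  0.036 ]
[[ 0.5193 -0.1339  0.086 ]]
[[-0.9053  0.4248 -0.0004]
 [ 0.4248  0.9053 -0.001 ]
 [-0.0001 -0.001  -1.    ]]
```

carry_out:
  motion: "0 0 0.076 0.03 -0.035 0 0.087;0 0 0.076 0.03 -0.035 0 0.087;0 0 0.076 0.03 -0.035 0 0.087;0 0 0.076 0.03 -0.035 0 0.087;0 0 0.076 0.03 -0.035 0 0.087;0 0 0.076 0.03 -0.035 0 0.087;0 0 0.076 0.03 -0.035 0 0.087;0 0 0.076 0.03 -0.035 0 0.087"

```text
time: 0.82
tcp_pos: [0.4833, 0.3109, 0.2335]
tool_rot: [0.272, -3.13, -0.0]
ft_force: [1.4, 0.8, -0.1]
opening: 0.0872
```

carry_out:
  motion: "0 0 0 0.021 -0.027 -0.04 0.087;0 0 0 0.021 -0.027 -0.04 0.087;0 0 0 0 0 -0.03 0.087;0 0 0 0 0 0 0.087;0 0 0 0 0 0 0.087"

```text
time: 1.23
tcp_pos: [0.5146, 0.27, 0.1394]
tool_rot: [0.266, -3.127, 0.002]
ft_force: [-0.5, 0.1, 0.9]
opening: 0.087
```

```bash
cat > st.py <<'E'
from h import *
np.set_printoptions(precision=4,suppress=True)
def st():
    o=r.observe(); R=cv2.Rodrigues(o['tool_rot'])[0]
    print("t",o['time'],"tcp",o['tcp_pos'],"yawY",np.degrees(np.arctan2(R[1,1],R[0,1])),"z",R[:,2],"F",o['ft_force'],"op",o['opening'],"q",o['joint_positions'])
E
python3 - <<'E'
from st import *
st();c=r.get_calibration('wrist');cv2.imwrite("pics/w1.png",r.camera('wrist'))
np.save("w1.npy",c,allow_pickle=True)
E
```

```text
t 1.2333 tcp [0.5146 0.27   0.1394] yawY 99.70878037848838 z [-0.0031 -0.0013 -1.    ] F [-0.4675  0.0617  0.9263] op 0.08696624370625265 q [-0.6358  0.3059  0.0888  1.7008 -0.0299  1.1395  1.2017]
```

View pics/w1.png

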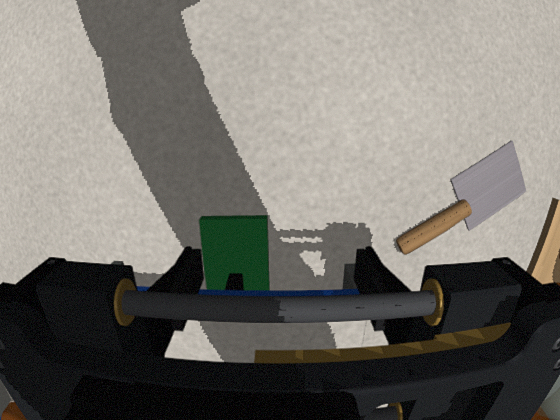

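```bash
python3 - <<'E'
from st import *
c=np.load("w1.npy",allow_pickle=True).item()
for p in [(201,217),(268,216),(204,285),(270,285)]: print(ray('wrist',p,.012,c))
E
```

```text
[0.5393 0.2008 0.012 ]
[0.5277 0.262  0.012 ]
[0.6118 0.2096 0.012 ]
[0.599  0.2753 0.012 ]
```

carry_out:
  motion: "0 0 0 0.011 -0.013 0 0.087;0 0 0 0.011 -0.013 -0.01 0.087;0 0 0 0.01 -0.012 -0.02 0.087;0 0 0 0 0 -0.02 0.087;0 0 0 0 0 -0.02 0.087;0 0 0 0 0 -0.015 0.087;0 0 0 0 0 0 0.087;0 0 0 0 0 0 0.087"

```text
time: 1.95
tcp_pos: [0.548, 0.2336, 0.057]
tool_rot: [-0.268, 3.129, 0.002]
ft_force: [0.6, 0.5, 1.5]
opening: 0.087
```

```bash
python3 - <<'E'
from st import *
st();c=r.get_calibration('wrist');cv2.imwrite("pics/w2.png",r.camera('wrist'))
E
```

```text
t 1.95 tcp [0.548  0.2336 0.057 ] yawY 99.79502379633438 z [ 0.0011  0.0012 -1.    ] F [0.5852 0.4956 1.4695] op 0.08697449225248614 q [-0.5661  0.4231  0.1066  1.7351 -0.0531  0.9847  1.3022]
```

View pics/w2.png

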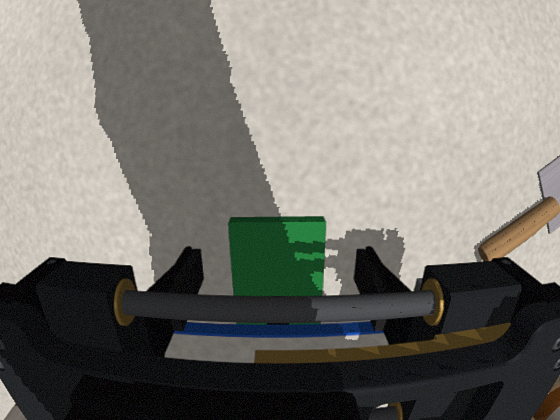

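The plate sits centred between the fingers (columns 230–325, finger middle about 279). I'll descend.

carry_out:
  motion: "0 0 0 0 0 -0.015 0.087;0 0 0 0 0 -0.013 0.087;0 0 0 0 0 -0.01 0.087;0 0 0 0 0 -0.005 0.087;0 0 0 0 0 0 0.087;0 0 0 0 0 0 0.087"

```text
time: 2.5
tcp_pos: [0.5478, 0.2321, 0.0124]
tool_rot: [-0.266, 3.13, 0.0]
ft_force: [-0.3, 0.4, -0.3]
opening: 0.0872
```

carry_out:
  motion: "0 0 0 0 0 0 0.05;0 0 0 0 0 0 0.05;0 0 0 0 0 0 0.05;0 0 0 0 0 0 0.05;0 0 0 0 0 0 0.05;0 0 0 0 0 0 0.05"

```text
time: 3.0
tcp_pos: [0.5477, 0.232, 0.0123]
tool_rot: [-0.266, 3.13, 0.0]
ft_force: [0.2, 0.2, 0.5]
opening: 0.0636
```

carry_out:
  motion: "0 0 0 -0.005 -0.0008 0 0.05;0 0 0 -0.01 -0.0017 0 0.05;0 0 0 -0.01 -0.0017 0 0.05;0 0 0 -0.01 -0.0017 0 0.05;0 0 0 -0.01 -0.0017 0 0.05;0 0 0 -0.01 -0.0017 0 0.05;0 0 0 -0.01 -0.0017 0 0.05;0 0 0 -0.01 -0.0017 0 0.05"

```text
time: 3.67
tcp_pos: [0.4721, 0.2191, 0.0123]
tool_rot: [-0.265, 3.13, 0.0]
ft_force: [0.7, 0.6, -0.4]
opening: 0.0638
```

carry_out:
  motion: "0 0 0 -0.01 -0.0017 0 0.05;0 0 0 -0.01 -0.0017 0 0.05;0 0 0 -0.01 -0.0017 0 0.05;0 0 0 -0.01 -0.0017 0 0.05;0 0 0 -0.01 -0.0017 0 0.05;0 0 0 0 0 0 0.05;0 0 0 0 0 0 0.05"

```text
time: 4.25
tcp_pos: [0.422, 0.2107, 0.0123]
tool_rot: [0.266, -3.13, -0.0]
ft_force: [-1.9, -0.9, 1.8]
opening: 0.0639
```

```bash
python3 - <<'E'
from st import *
st();cv2.imwrite("pics/t2.png",r.camera('top'))
E
```

```text
t 4.25 tcp [0.422  0.2107 0.0123] yawY 99.71856358393191 z [-0.0006 -0.     -1.    ] F [-1.9063 -0.8858  1.8162] op 0.06386809888491063 q [-0.633   0.2591  0.0802  2.0771 -0.0288  0.8069  1.2049]
```

View pics/t2.png

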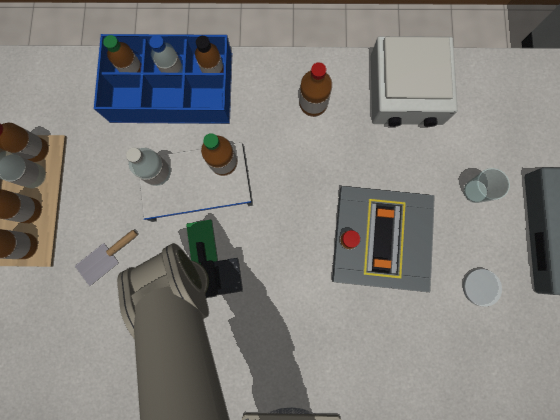

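carry_out:
  motion: "0 0 0 0 0 0 0.087;0 0 0 0 0 0 0.087;0 0 0 0 0 0 0.087;0 0 0 0 0 0.01 0.087;0 0 0 0 0 0.02 0.087;0 0 0 0 0 0.03 0.087;0 0 0 0 0 0.03 0.087;0 0 0 0 0 0.03 0.087"

```text
time: 4.97
tcp_pos: [0.4226, 0.2105, 0.1343]
tool_rot: [-0.265, 3.13, 0.0]
ft_force: [1.2, 0.8, -0.3]
opening: 0.0866
```

```bash
python3 - <<'E'
from st import *
st();c=r.get_calibration('wrist');cv2.imwrite("pics/w3.png",r.camera('wrist'));np.save("w3.npy",c,allow_pickle=True)
cv2.imwrite("pics/t3.png",cv2.resize(r.camera('top')[180:300,130:260],None,fx=5,fy=5,interpolation=cv2.INTER_CUBIC))
E
```

```text
t 4.9667 tcp [0.4226 0.2105 0.1343] yawY 99.67913179503505 z [ 0.0001  0.     -1.    ] F [ 1.1735  0.8053 -0.256 ] op 0.08664146918659286 q [-0.642   0.08    0.0866  1.9805 -0.0078  1.0813  1.1877]
```

View pics/w3.png

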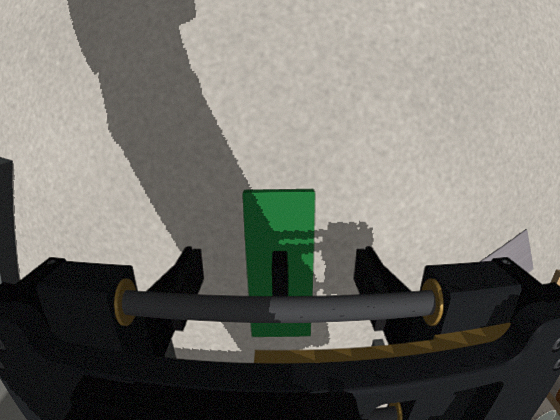

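View pics/t3.png

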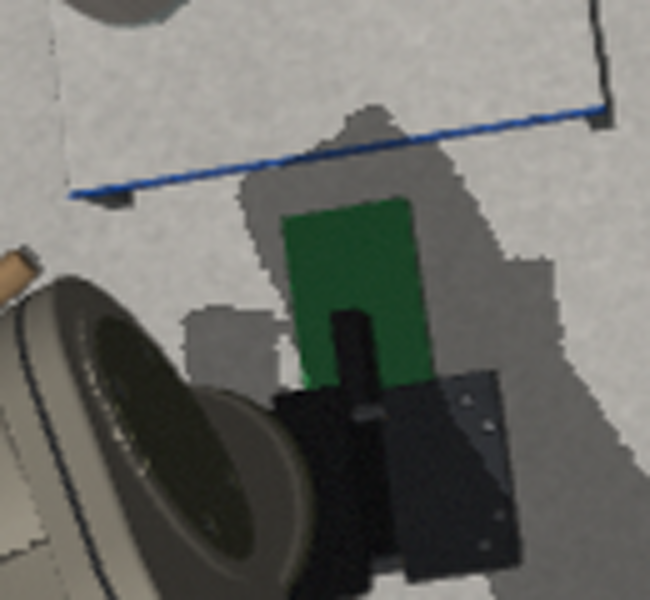

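The plate is clear of the riser: its far edge is at crop (283,215)–(408,198), with a visible gap to the blue edge. In the wrist view the plate corners are at (244,190), (314,190), (251,336) and (311,336).

```bash
python3 - <<'E'
from st import *
c=np.load("w3.npy",allow_pickle=True).item()
q=np.array([ray('wrist',p,.012,c) for p in [(244,191),(314,190),(251,336),(311,336)]]);print(q,q.mean(0))
t=np.array([ray('top',crop(p,130,180,5),.012) for p in [(283,215),(408,198),(305,388),(432,372)]]);print(t)
far=(t[0]+t[1])/2;print("top centre",far-.08*np.array([.9857,.1685,0]))
for p in [(273,251),(288,251)]:print(ray('wrist',p,.046,c))
for p in [(332,311),(370,311)]:print(ray('top',crop(p,130,180,5),.046))
E
```

```text
[[0.4152 0.1782 0.012 ]
 [0.404  0.2384 0.012 ]
 [0.573  0.2057 0.012 ]
 [0.5623 0.2696 0.012 ]] [0.4886 0.223  0.012 ]
[[0.5614 0.2668 0.012 ]
 [0.5706 0.2042 0.012 ]
 [0.4753 0.2515 0.012 ]
 [0.4838 0.1888 0.012 ]]
top centre [0.4872 0.222  0.012 ]
[0.4518 0.2105 0.046 ]
[0.4497 0.2225 0.046 ]
[0.5111 0.2319 0.046 ]
[0.5113 0.2136 0.046 ]
```

carry_out:
  motion: "0 0 0 0.016 0.003 0 0.06;0 0 0 0.016 0.003 0 0.06;0 0 0 0.016 0.003 -0.01 0.06;0 0 0 0.0175 0.003 -0.02 0.06;0 0 0 0 0 -0.02 0.06;0 0 0 0 0 -0.01 0.06;0 0 0 0 0 0 0.06;0 0 0 0 0 0 0.06"

```text
time: 5.73
tcp_pos: [0.4877, 0.2226, 0.0723]
tool_rot: [0.266, -3.129, 0.001]
ft_force: [-0.1, 0.9, 0.3]
opening: 0.0602
```

```bash
python3 - <<'E'
from st import *
st();cv2.imwrite("pics/w4.png",r.camera('wrist'))
E
```

```text
t 5.7333 tcp [0.4877 0.2226 0.0723] yawY 99.70178965778936 z [-0.001  -0.0004 -1.    ] F [-0.1461  0.9443  0.3002] op 0.06016784059401151 q [-0.6086  0.29    0.1089  1.8801 -0.0377  0.9746  1.2571]
```

View pics/w4.png

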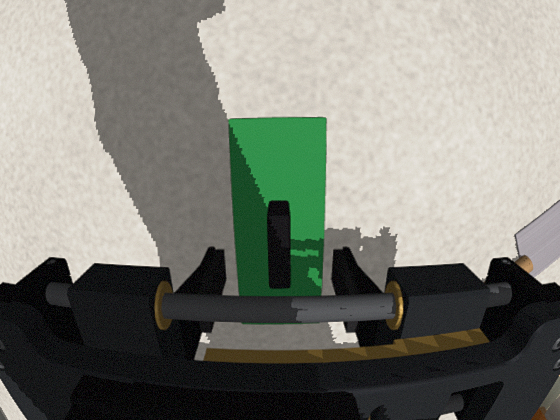

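The rib (columns 267–290) is centred between the fingers. I'll descend to TCP z ≈ 0.026 and grip.

carry_out:
  motion: "0 0 0 0 0 -0.015 0.06;0 0 0 0 0 -0.015 0.06;0 0 0 0 0 -0.01 0.06;0 0 0 0 0 -0.006 0.06;0 0 0 0 0 0 0.06;0 0 0 0 0 0 0.06"

```text
time: 6.28
tcp_pos: [0.4884, 0.2229, 0.0268]
tool_rot: [-0.266, 3.13, 0.0]
ft_force: [0.6, 0.7, -0.5]
opening: 0.0597
```

carry_out:
  motion: "0 0 0 0 0 0 0.005;0 0 0 0 0 0 0.005;0 0 0 0 0 0 0.005;0 0 0 0 0 0 0.005;0 0 0 0 0 0 0.005;0 0 0 0 0 0 0.005;0 0 0 0 0 0 0.005;0 0 0 0 0 0 0.005"

```text
time: 6.95
tcp_pos: [0.4882, 0.2228, 0.0262]
tool_rot: [0.266, -3.13, -0.0]
ft_force: [0.2, 0.4, 0.1]
opening: 0.0147
```

carry_out:
  motion: "0 0 0 0 0 0.01 0.005;0 0 0 0 0 0.02 0.005;0 0 0 0 0 0.03 0.005;0 0 0 0 0 0.03 0.005;0 0 0 0 0 0.03 0.005;0 0 -0.01 0.001 -0.01 0.02 0.005;0 0 -0.02 0.003 -0.02 0.01 0.005;0 0 -0.02 0.003 -0.025 0 0.005"

```text
time: 7.62
tcp_pos: [0.4961, 0.1681, 0.1789]
tool_rot: [-0.188, 3.132, 0.003]
ft_force: [0.3, -0.8, -3.0]
opening: 0.0141
```

carry_out:
  motion: "0 0 -0.025 0.003 -0.03 0 0.005;0 0 -0.025 0.003 -0.03 0 0.005;0 0 -0.025 0.003 -0.03 0 0.005;0 0 -0.025 0.003 -0.03 0 0.005;0 0 -0.025 0.003 -0.03 0 0.005;0 0 -0.025 0.003 -0.03 0 0.005;0 0 -0.025 0.003 -0.03 0 0.005;0 0 -0.025 0.003 -0.03 0 0.005"

```text
time: 8.28
tcp_pos: [0.5181, -0.0751, 0.1758]
tool_rot: [-0.132, -3.138, 0.0]
ft_force: [1.3, -0.7, -2.0]
opening: 0.0138
```

carry_out:
  motion: "0 0 -0.008 0.003 -0.03 0 0.005;0 0 0 0.003 -0.03 0 0.005;0 0 0 0.002 -0.03 0 0.005;0 0 0 0 -0.03 0 0.005;0 0 0 0 -0.02 0 0.005;0 0 0 0 0 0 0.005;0 0 0 0 0 0 0.005;0 0 0 0 0 0 0.005"

```text
time: 8.95
tcp_pos: [0.5265, -0.2121, 0.1758]
tool_rot: [-0.14, -3.137, -0.001]
ft_force: [0.0, 0.1, -1.9]
opening: 0.0136
```

```bash
python3 - <<'E'
from st import *
st();c=r.get_calibration('wrist');cv2.imwrite("pics/w5.png",r.camera('wrist'));np.save("w5.npy",c,allow_pickle=True)
cv2.imwrite("pics/t5.png",r.camera('top'))
E
```

```text
t 8.95 tcp [ 0.5265 -0.2121  0.1758] yawY 84.87216407298601 z [-0.0011  0.0008 -1.    ] F [ 0.0493  0.0539 -1.8945] op 0.013624078269006069 q [-0.0959  0.2567  0.468   1.7154 -0.1235  1.2     1.8853]
```

View pics/w5.png

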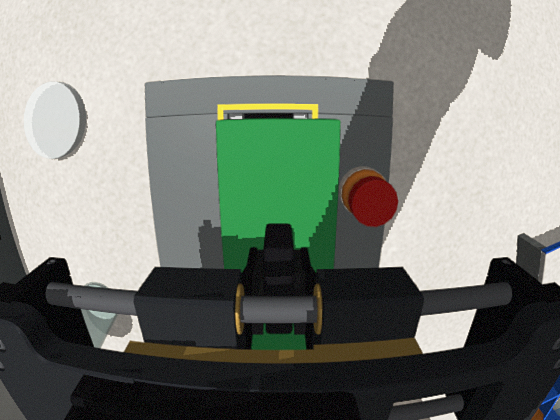

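View pics/t5.png

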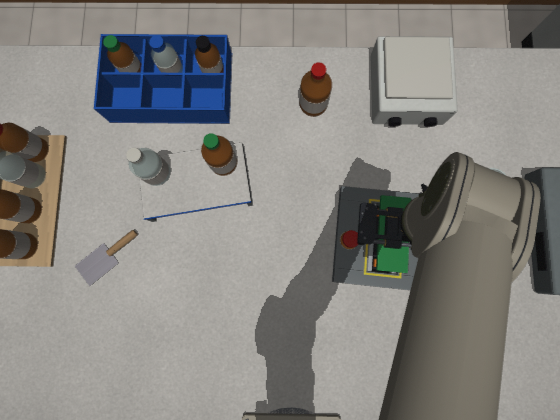

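```bash
python3 - <<'E'
from st import *
im=cv2.imread("pics/w5.png");cv2.imwrite("pics/w5c.png",cv2.resize(im[90:140,200:360],None,fx=5,fy=5,interpolation=cv2.INTER_CUBIC))
E
```

```text
(no output)
```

View pics/w5c.png

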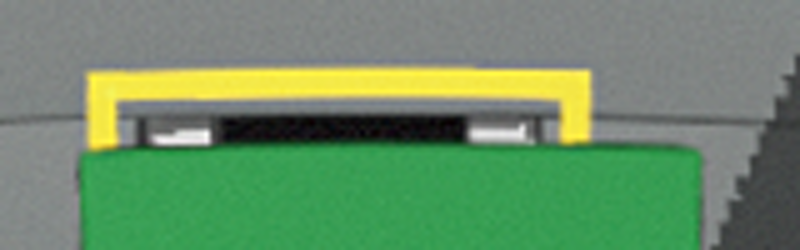

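```bash
python3 - <<'E'
from st import *
c=np.load("w5.npy",allow_pickle=True).item()
f=lambda p,z:ray('wrist',crop(p,200,90,5),z,c)
o=np.array([f((88,72),.036),f((590,72),.036)]);p=np.array([f((82,152),.161),f((700,150),.161)])
print(o,np.linalg.norm(o[0]-o[1]));print(p,np.linalg.norm(p[0]-p[1]))
for e in(o,p):
    d=e[1]-e[0];print(np.degrees(np.arctan2(-d[0],d[1])))
u=np.array([np.cos(np.radians(-5.1)),np.sin(np.radians(-5.1)),0])
print("open c",o.mean(0)+u*.0922,"plate c",p.mean(0)+u*.08)
E
```

```text
[[ 0.4329 -0.2588  0.036 ]
 [ 0.4415 -0.1699  0.036 ]] 0.08927151405479243
[[ 0.4455 -0.2373  0.161 ]
 [ 0.4509 -0.1742  0.161 ]] 0.06332616081391364
-5.534351393172883
-4.94625250382082
open c [ 0.5291 -0.2225  0.036 ] plate c [ 0.5279 -0.2129  0.161 ]
```

carry_out:
  motion: "0 0 0 0.0008 -0.0053 0 0.005;0 0 0 0 -0.005 -0.01 0.005;0 0 0 0 0 -0.025 0.005;0 0 0 0 0 -0.025 0.005;0 0 0 0 0 -0.02 0.005;0 0 0 0 0 -0.015 0.005;0 0 0 0 0 0 0.005;0 0 0 0 0 0 0.005"

```text
time: 9.72
tcp_pos: [0.5274, -0.2226, 0.0805]
tool_rot: [-0.139, -3.137, -0.0]
ft_force: [0.4, -0.5, -1.5]
opening: 0.0138
```

```bash
python3 - <<'E'
from st import *
st();c=r.get_calibration('wrist');im=r.camera('wrist');cv2.imwrite("pics/w6.png",im);np.save("w6.npy",c,allow_pickle=True)
cv2.imwrite("pics/w6c.png",cv2.resize(im[60:180,180:340],None,fx=5,fy=5,interpolation=cv2.INTER_CUBIC))
s=r.camera('scene');cv2.imwrite("pics/s6.png",cv2.resize(s[190:340,80:280],None,fx=4,fy=4,interpolation=cv2.INTER_CUBIC))
E
```

```text
t 9.7167 tcp [ 0.5274 -0.2226  0.0805] yawY 84.90799968790684 z [-0.0018  0.0002 -1.    ] F [ 0.3808 -0.5049 -1.5205] op 0.013828519382113071 q [-0.0545  0.3739  0.45    1.794  -0.1873  1.0177  1.9495]
```

View pics/w6c.png

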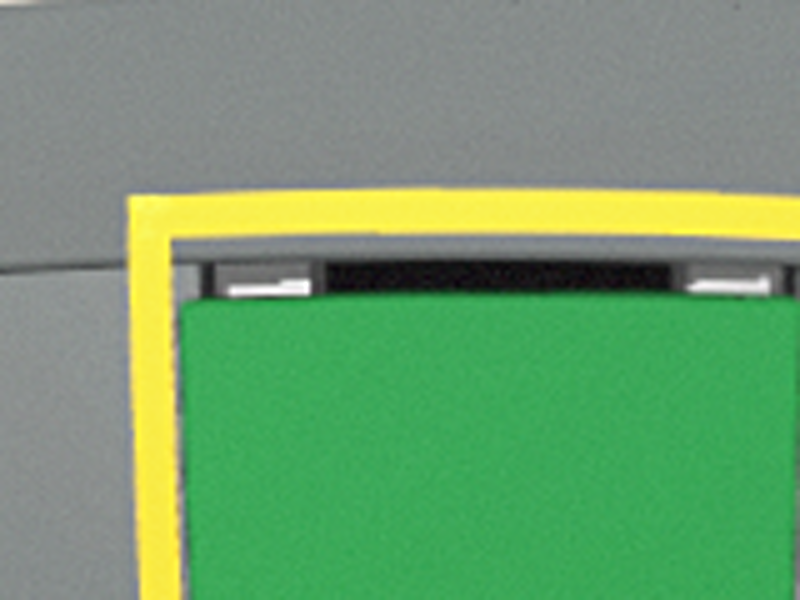

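View pics/s6.png

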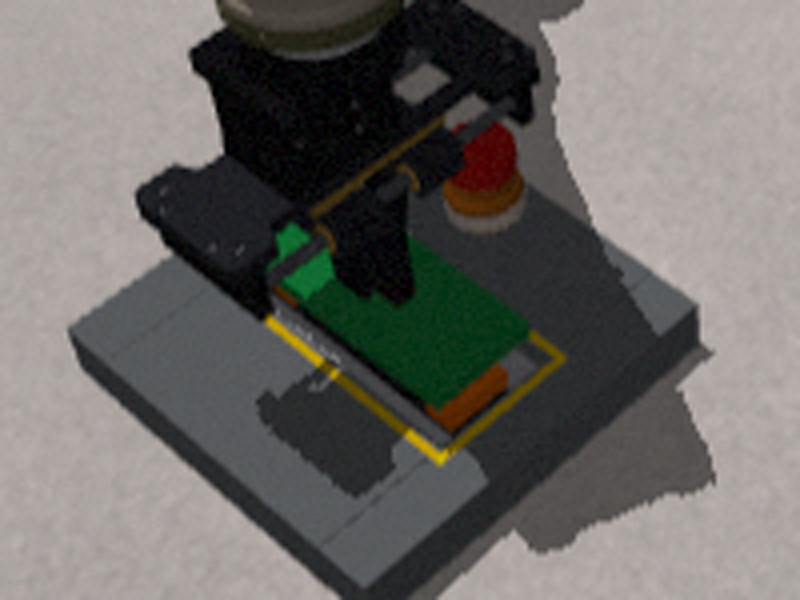

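```bash
python3 - <<'E'
from st import *
im=cv2.imread("pics/w6.png");cv2.imwrite("pics/w6d.png",cv2.resize(im[80:180,200:360],None,fx=5,fy=5,interpolation=cv2.INTER_CUBIC))
E
```

```text
(no output)
```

View pics/w6d.png

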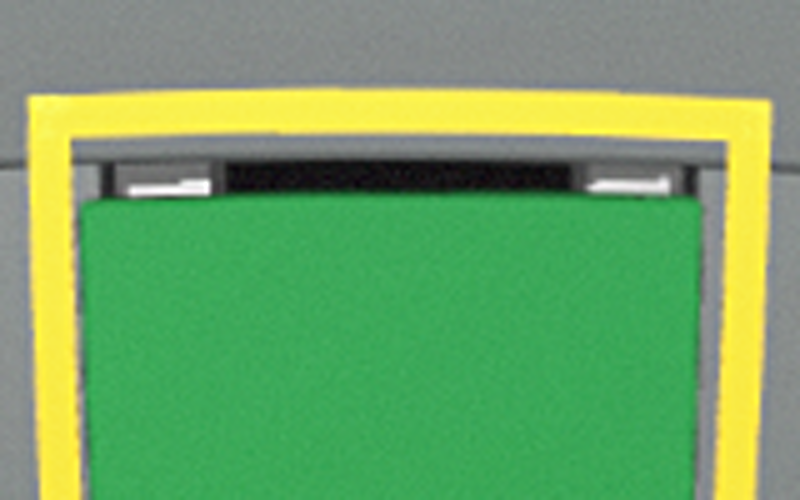

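```bash
python3 - <<'E'
from st import *
c=np.load("w6.npy",allow_pickle=True).item()
f=lambda p,z:ray('wrist',crop(p,200,80,5),z,c)
zt=.0805-.0262+.012
o=np.array([f((28,97),.036),f((770,101),.036)]);h=np.array([f((102,162),.036),f((696,165),.036)]);p=np.array([f((82,201),zt),f((700,198),zt)])
u=np.array([np.cos(np.radians(-5.1)),np.sin(np.radians(-5.1)),0])
for e,L in((o,.0922),(h,.084),(p,.08)):
    d=e[1]-e[0];print(np.linalg.norm(d),np.degrees(np.arctan2(-d[0],d[1])),e.mean(0),e.mean(0)+u*L)
E
```

```text
0.08948438952771227 -5.3490146309305775 [ 0.4373 -0.2144  0.036 ] [ 0.5291 -0.2226  0.036 ]
0.07148060577452418 -5.333021531226844 [ 0.4455 -0.2151  0.036 ] [ 0.5292 -0.2226  0.036 ]
0.06312062245734948 -4.812921699373937 [ 0.4489 -0.2164  0.0663] [ 0.5286 -0.2235  0.0663]
```

carry_out:
  motion: "0 0 -0.005 0.0006 0.0006 0 0.005;0 0 0 0 0 -0.005 0.005;0 0 0 0 0 -0.005 0.005;0 0 0 0 0 -0.005 0.005;0 0 0 0 0 -0.004 0.005;0 0 0 0 0 -0.002 0.005;0 0 0 0 0 -0.001 0.005;0 0 0 0 0 0 0.005"

```text
time: 10.48
tcp_pos: [0.5284, -0.2219, 0.0589]
tool_rot: [-0.147, -3.138, -0.0]
ft_force: [-0.5, 0.3, -2.8]
opening: 0.0133
```

carry_out:
  motion: "0 0 0 0 0 -0.001 0.005;0 0 0 0 0 -0.001 0.005;0 0 0 0 0 -0.001 0.005;0 0 0 0 0 -0.001 0.005;0 0 0 0 0 0 0.005;0 0 0 0 0 0 0.005"

```text
time: 10.98
tcp_pos: [0.5288, -0.222, 0.056]
tool_rot: [0.147, 3.138, 0.0]
ft_force: [-3.1, 2.5, 5.7]
opening: 0.0138
```

```bash
python3 - <<'E'
from st import *
st();c=r.get_calibration('wrist');im=r.camera('wrist');np.save("w7.npy",c,allow_pickle=True)
cv2.imwrite("pics/w7c.png",cv2.resize(im[80:240,200:360],None,fx=3.7,fy=3.7,interpolation=cv2.INTER_CUBIC))
s=r.camera('scene');cv2.imwrite("pics/s7.png",cv2.resize(s[190:340,80:280],None,fx=4,fy=4,interpolation=cv2.INTER_CUBIC))
E
```

```text
t 10.9833 tcp [ 0.5288 -0.222   0.056 ] yawY 84.61987356979188 z [ 0.0005  0.0003 -1.    ] F [-3.1122  2.4607  5.7428] op 0.013768129288171694 q [-0.0465  0.4073  0.4407  1.8099 -0.207   0.9693  1.9572]
```

View pics/w7c.png

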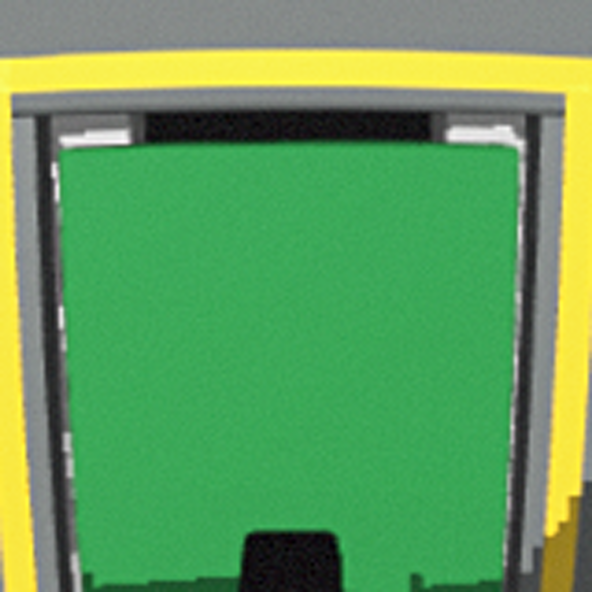

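View pics/s7.png

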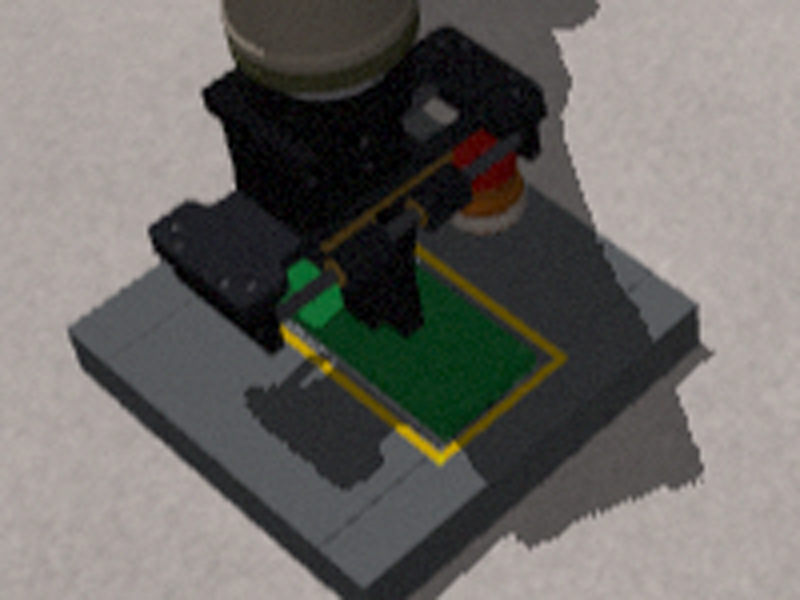

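```bash
python3 - <<'E'
from st import *
c=np.load("w7.npy",allow_pickle=True).item()
f=lambda p,z:ray('wrist',crop(p,200,80,3.7),z,c)
zt=.0415
h=np.array([f((38,115),.036),f((543,113),.036)]);p=np.array([f((60,151),zt),f((520,149),zt)])
u=np.array([np.cos(np.radians(-5.1)),np.sin(np.radians(-5.1)),0])
for e,L in((h,.084),(p,.08)):
    d=e[1]-e[0];print(np.linalg.norm(d),np.degrees(np.arctan2(-d[0],d[1])),e.mean(0),e.mean(0)+u*L)
E
```

```text
0.07203212607530735 -5.141187279022643 [ 0.4456 -0.2147  0.036 ] [ 0.5293 -0.2222  0.036 ]
0.06358742071827764 -5.123528199696615 [ 0.4508 -0.2152  0.0415] [ 0.5304 -0.2224  0.0415]
```

carry_out:
  motion: "0 0 0 -0.0005 0 -0.0005 0.005;0 0 0 0 0 -0.001 0.005;0 0 0 0 0 -0.001 0.005;0 0 0 0 0 -0.001 0.005;0 0 0 0 0 -0.001 0.005;0 0 0 0 0 0 0.005"

```text
time: 11.58
tcp_pos: [0.5287, -0.222, 0.0519]
tool_rot: [0.147, 3.137, 0.0]
ft_force: [-2.6, 1.6, 7.7]
opening: 0.0139
```

carry_out:
  motion: "0 0 0 0 0 -0.0005 0.005;0 0 0 0 0 -0.0005 0.005;0 0 0 0 0 -0.0005 0.005;0 0 0 0 0 -0.0005 0.005;0 0 0 0 0 0 0.005;0 0 0 0 0 0 0.005"

```text
time: 12.08
tcp_pos: [0.5288, -0.222, 0.0502]
tool_rot: [0.147, 3.137, 0.001]
ft_force: [-4.6, 2.3, 13.4]
opening: 0.0132
```

carry_out:
  motion: "0 0 0 0 0 0 0.04;0 0 0 0 0 0 0.04;0 0 0 0 0 0 0.04;0 0 0 0 0 0.005 0.04;0 0 0 0 0 0.015 0.04;0 0 0 0 0 0.025 0.04;0 0 0 0 0 0.025 0.04;0 0 0 0 0 0 0.04"

```text
time: 12.75
tcp_pos: [0.5304, -0.2232, 0.1237]
tool_rot: [0.148, 3.131, -0.002]
ft_force: [0.5, 0.3, -0.1]
opening: 0.0399
```

```bash
python3 - <<'E'
from st import *
st();c=r.get_calibration('wrist');im=r.camera('wrist');np.save("w8.npy",c,allow_pickle=True)
cv2.imwrite("pics/w8c.png",im)
s=r.camera('scene');cv2.imwrite("pics/s8.png",cv2.resize(s[190:340,80:280],None,fx=4,fy=4,interpolation=cv2.INTER_CUBIC))
E
```

```text
t 12.75 tcp [ 0.5304 -0.2232  0.1237] yawY 84.59337542921146 z [ 0.0065 -0.0016 -1.    ] F [ 0.4936  0.3352 -0.1452] op 0.039942044417473774 q [-0.0701  0.322   0.465   1.7574 -0.1615  1.0929  1.9244]
```

View pics/w8c.png

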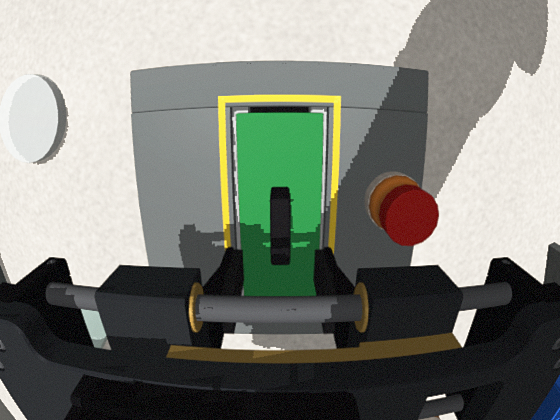

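View pics/s8.png

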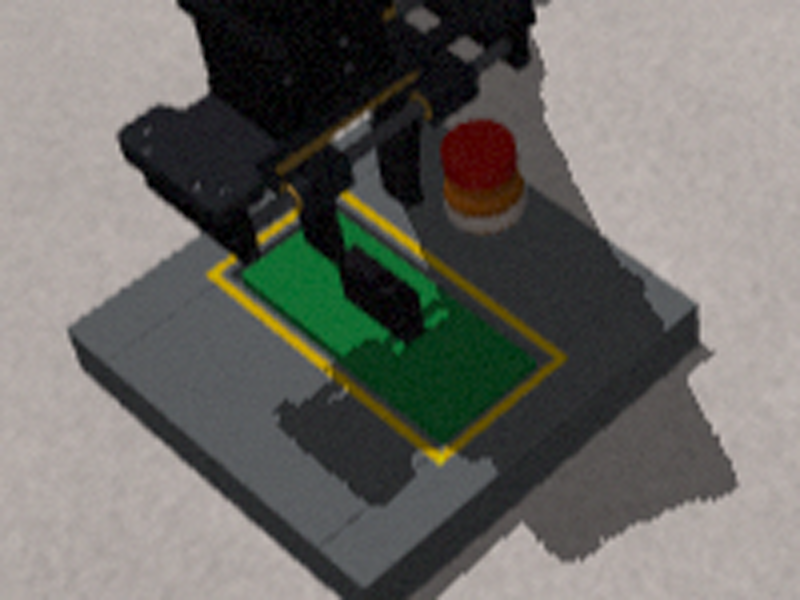

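carry_out:
  motion: "0 0 0 -0.016 0.0015 0 0;0 0 0 -0.016 0.0015 0 0;0 0 0 -0.016 0.0015 0 0;0 0 0 -0.0154 0.0015 0 0;0 0 0 0 0 -0.025 0;0 0 0 0 0 -0.025 0;0 0 0 0 0 -0.015 0;0 0 0 0 0 0 0"

```text
time: 13.52
tcp_pos: [0.4619, -0.2149, 0.05]
tool_rot: [-0.147, -3.132, -0.002]
ft_force: [0.2, -0.3, 0.3]
opening: 0.0019
```

carry_out:
  motion: "0 0 0 0 0 0 0;0 0 0 0 0 0 0"

```text
time: 13.68
tcp_pos: [0.465, -0.2161, 0.0543]
tool_rot: [0.147, 3.138, -0.0]
ft_force: [0.2, -0.3, 0.1]
opening: 0.0004
```

carry_out:
  motion: "0 0 0 0 0 -0.002 0;0 0 0 0 0 -0.002 0;0 0 0 0 0 -0.0015 0;0 0 0 0 0 -0.001 0;0 0 0 0 0 -0.001 0;0 0 0 0 0 -0.001 0;0 0 0 0 0 0 0;0 0 0 0 0 0 0"

```text
time: 14.35
tcp_pos: [0.465, -0.216, 0.0473]
tool_rot: [0.148, 3.138, 0.002]
ft_force: [-11.1, 5.3, 29.4]
opening: 0.0006
```

carry_out:
  motion: "0 0 0 0 0 0.005 0;0 0 0 0 0 0.015 0;0 0 0 0 0 0.02 0;0 0 0 0 0 0.02 0;0 0 0 0.01 -0.001 0.005 0;0 0 0 0.02 -0.002 0 0;0 0 0 0.02 -0.002 0 0;0 0 0 0.02 -0.002 0 0"

```text
time: 15.02
tcp_pos: [0.5357, -0.2229, 0.1106]
tool_rot: [0.147, 3.137, 0.001]
ft_force: [0.4, 0.1, 0.5]
opening: 0.0003
```

carry_out:
  motion: "0 0 0 0.02 -0.002 0 0;0 0 0 0.02 -0.002 0 0;0 0 0 0.015 -0.002 0 0;0 0 0 0 0 0 0;0 0 0 0 0 -0.015 0;0 0 0 0 0 -0.02 0;0 0 0 0 0 -0.015 0;0 0 0 0 0 0 0"

```text
time: 15.68
tcp_pos: [0.5874, -0.2281, 0.0571]
tool_rot: [-0.147, -3.133, -0.002]
ft_force: [0.1, 0.4, 0.1]
opening: 0.0005
```

carry_out:
  motion: "0 0 0 0 0 0 0;0 0 0 0 0 0 0"

```text
time: 15.85
tcp_pos: [0.59, -0.2292, 0.0613]
tool_rot: [0.148, 3.137, -0.0]
ft_force: [0.3, 0.4, -0.6]
opening: 0.0007
```

carry_out:
  motion: "0 0 0 0 0.0005 -0.004 0;0 0 0 0 0.0005 -0.004 0;0 0 0 0 0 -0.003 0;0 0 0 0 0 -0.002 0;0 0 0 0 0 -0.001 0;0 0 0 0 0 -0.001 0;0 0 0 0 0 0 0;0 0 0 0 0 0 0"

```text
time: 16.52
tcp_pos: [0.5898, -0.2277, 0.0474]
tool_rot: [0.147, 3.138, 0.002]
ft_force: [-10.4, 5.1, 22.8]
opening: 0.0003
```

carry_out:
  motion: "0 0 0 0 0 -0.0005 0;0 0 0 0 0 0 0;0 0 0 0 0 0.005 0;0 0 0 0 0 0.01 0;0 0 0 0 0 0.02 0;0 0 0 0 0 0.03 0;0 0 0 0 0 0.03 0;0 0 0 0 0 0.03 0"

```text
time: 17.18
tcp_pos: [0.5895, -0.228, 0.1714]
tool_rot: [-0.148, -3.138, 0.0]
ft_force: [0.4, 0.1, -0.2]
opening: 0.0007
```

carry_out:
  motion: "0 0 0 -0.03 0.005 0.03 0;0 0 0 -0.035 0.01 0.02 0;0 0 0 -0.035 0.02 0 0;0 0 0 -0.035 0.03 0 0;0 0 0 -0.035 0.035 0 0;0 0 0 -0.03 0.035 0 0;0 0 0 0 0.035 0 0;0 0 0 0 0 0 0"

```text
time: 17.85
tcp_pos: [0.4014, -0.0644, 0.2197]
tool_rot: [0.138, 3.137, 0.004]
ft_force: [0.6, 0.8, 0.3]
opening: 0.0004
```

```bash
python3 - <<'E'
from st import *
st()
s=r.camera('scene');cv2.imwrite("pics/s9.png",s);cv2.imwrite("pics/s9c.png",cv2.resize(s[190:340,80:280],None,fx=4,fy=4,interpolation=cv2.INTER_CUBIC))
t=r.camera('top');cv2.imwrite("pics/t9.png",t);cv2.imwrite("pics/t9c.png",cv2.resize(t[180:300,325:445],None,fx=5,fy=5,interpolation=cv2.INTER_CUBIC))
E
```

```text
t 17.85 tcp [ 0.4014 -0.0644  0.2197] yawY 84.97377312766291 z [ 0.0019  0.0022 -1.    ] F [0.6337 0.7957 0.2557] op 0.00043820644163356426 q [-0.294  -0.1769  0.3091  2.0252  0.0535  1.2836  1.4785]
```

View pics/s9c.png

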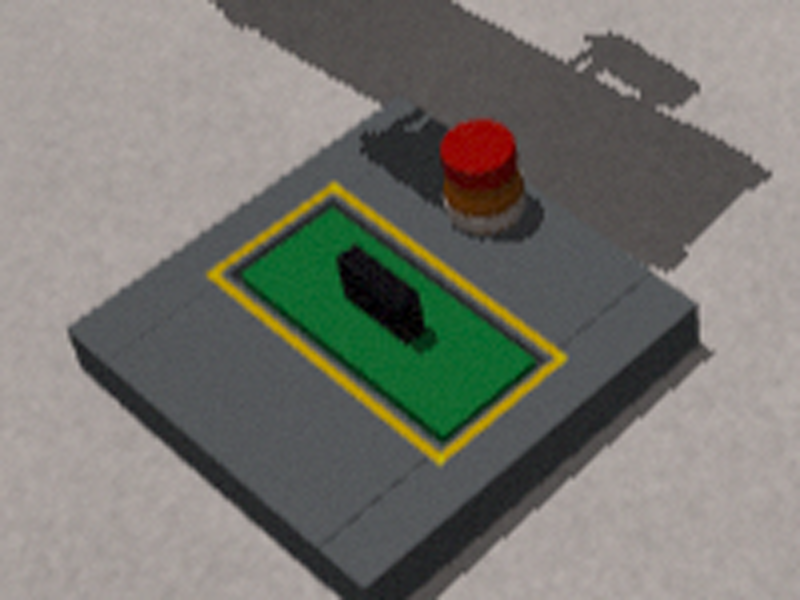

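View pics/t9c.png

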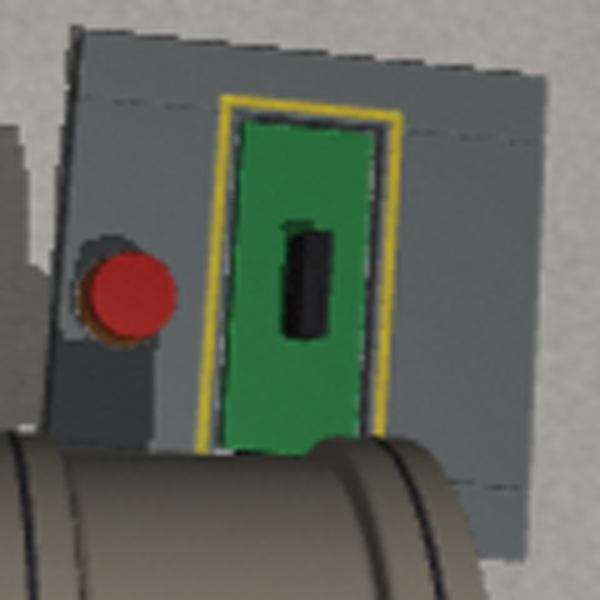

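View pics/s9.png

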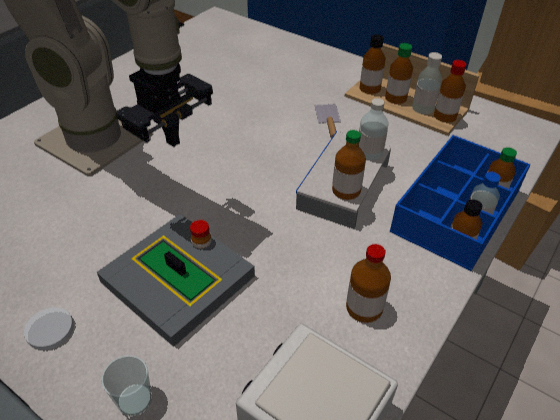

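```bash
python3 -c "
from rig import r
print(r.close_job(), r.observe()['time'])"
```

```text
the job is handed in; nothing more can be done
the job is handed in; nothing more can be done
```

The plate is in the tray opening and the job is handed in, at about 18 s of the 72 s allowed. I gripped its free end, drew it about 126 mm out from under the riser until it lay clear, and let go. I then picked it up by the rib, lowered it into the opening and pushed it down while still holding it. After letting go, I pressed each end with closed fingers.

- **Seating:** under load, the fingertips stood at about 36.3 mm (near end, 29 N) and 36.4 mm (far end, 23 N). The deck is at 36 mm, so the plate is level and both ends reached a hard stop. The orange supports are hidden under the plate, so I judged them down from these heights and forces, not by sight.
- **Final pictures:** the plate looks flush inside the yellow border, though the arm hid its near end in the top view. Both bottles and the jar are standing where they were, and the arm is well clear of the plate.
- **Disagreement:** the top and wrist cameras differed by about 2 mm on the opening's centre, within the 4 mm of play. The plate sat about 1 mm towards the far end when last measured, just before it was pressed down.

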